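Drag a stiff socket tray out with a hook

ROBOT

A 6-joint arm with a two-finger parallel gripper is mounted at the origin on the work surface. World frame = base frame: x ahead of the robot, y to its left, z up, the work surface at z = 0. Lengths are in m, angles in rad, forces in N, time in s.
With the tool pointing down it reaches from about 0.25 to 0.725 m from the base axis. Payload 4 kg.
Tool frame: the origin (TCP) lies where the fingers leave the gripper's body, on its centre line; the fingertips stand 73 mm ahead of it and the grasp point (between the pads) lies 54 mm ahead of it (bot.tips_ahead is the z of the fingertips in the tool frame, in m); z points along the fingers, y is the direction in which the jaws open and shut (so a half turn about z gives the same grasp; the last joint's range is limited). The gripper opens to 85 mm and grips with 20 to 120 N. Pads are 22 mm wide; open, the fingers measure 114 mm over their backs; the gripper's body (76 mm by 85 mm) begins 54 mm behind the grasp point. The pads swing forward as they close: fully open they stand 13 mm farther back than shut.
Start: joints at [1.171, 0.241, 0.005, 1.335, 0, 1.571], TCP at [0.195, 0.461, 0.304] pointing down, gripper open.
Joint ranges: [-2.72, 2.72], [-1.05, 1.87], [-1.09, 1.28], [-1.99, 2.15], [-1.42, 1.44], [-3.14, 3.14]. Speed limits (rad/s): [2.79, 2.79, 3.14, 3.14, 3.14, 3.14].

INTERFACE

Orientations are given as a unit quaternion [x, y, z, w].
In Python, from workcell import readout, camera, get_calibration, order, bot gives the robot as it stands.
- The arm moves only by the tool send_rows, never from a script. Its argument "moves" is a list of rows, each a list of 3 entries, a list of its own where there are three numbers: the shift along the tool's x, y, z in mm, then the turn, a rotation vector about the tool's x, y, z in rad, then the finger opening in mm, from 0 to 85.4. In form: [[[dx, dy, dz], [ax, ay, az], grip], ...]. A call has 1 to 12 rows; each row is the pose to reach, as a shift and turn from the pose measured when the call began, along the tool's axes at that moment; what a row does not reach only later rows make up. A row lasts 1/12 s, in which the tool goes at most 41.7 mm and 7.16 degrees, less where a joint would pass 70% of its speed; a pose out of reach is approached as far as the arm can. A call with a gripper value outside its range is refused whole. The fingers move at their own pace and stop on an object; the grip force is fixed at half the most. Time passes only in rows, so rows that repeat a pose let the fingers close. It gives the time, the measured TCP pose, the force and the opening at its end, in the units of the state.
- readout.get_obs(): the state, without advancing time (a new reading comes with each control period).
- camera(name): name is "side" or "top" or "wrist"; returns the picture (384x512x3 uint8, red, green, blue); there is no depth.
- get_calibration(name): a dict with "fx", "fy", "cx", "cy" (pixels), "R" (3x3) and "t" (3): a world point X has camera coordinates R X + t. Camera axes: x right, y down, z forward; pixel columns grow to the right and rows downward; lengths in m; the calibration is good to about 2 mm. A picture is of the moment at which its call begins: read the wrist's pose just before it. get_calibration takes no time and is no camera call; for the wrist camera it gives the pose at the moment of the call.
- order.job_done(): hands the job in, once; it reports no verdict.
The state is a dict: "clock": time; "joint_pos": joint angles; "joint_vel": joint speeds; "tau": joint torques, N m; "eef_pos": TCP position; "tool_rot": TCP orientation; "ft_force": force on the tool from outside, world axes, zero at the start; "ft_torque": the same for the moment, N m; "grip_width": finger opening in m.
Only numpy, scipy, OpenCV 4.12 (cv2) and the standard library are available. Lean on these libraries where they do the work, as an engineer would, in place of code of your own. Each camera call takes 0.05 s, during which the arm holds its last target. There are 200 camera calls.

TASK

The socket tray with the finger hole in its pull tab is stiff: take the drag hook off the rubber mat, drop its tip into the hole and draw the tray slowly and steadily out until it comes up against its stop, without yanking or forcing it and without touching the tray with the gripper. Then set the hook down upright on the rubber mat again and let go, with the tray left fully out and everything else left where it stands.

Things in the scene. Friction and masses are not known exactly. Their poses are not given: they have to be found in the camera images.
- hook_grip (a point): Centre of the handle of the drag hook, half-way up. The hook is 184 mm long and weighs about 160 g: a wooden bar handle 110 long (its x) x 24 wide (y) x 38 high (z), which stands by itself on its flat underside, z up; from the handle's +x end a round steel rod of 8 mm diameter runs on along +x, its axis 11 mm above this point, and 125 mm from this point turns straight down into the tip. Take it across the 24 mm width from above. It starts on the mat.
- hook_tip (a point): Lowest point of the hook's down-turned tip, an 8 mm round rod with a round end; in the hook's axes it lies 125 mm in +x and 18.5 mm below hook_grip (level with the handle's underside). The tip is 25.5 mm long from here up to the underside of the horizontal rod.
- hole (a point): Centre of the finger hole, at the top face of the tray's pull tab. The tab is a level plate 36 mm deep (x) x 50 mm wide x 4 mm thick that stands out from the tray's front, 52 mm above the bench; the hole is round, 13 mm in diameter, right through, and free below down to the bench; it lies in the middle of the tab, 18 mm before the tray's front face. It moves with the tray; same axes as chest_front.
- chest_front (a point): Middle of the lower front edge of the dark steel chest, on the bench; the chest is fixed, 200 deep (x) x 140 wide x 110 mm high and stands on this point's +x side. The tray slides straight out along this point's own -x. A like chest beside it has a bar handle in place of the tab and is not to be used.
- tray_front (a point): Middle of the upper edge of the tray's front face (bare metal, 126 x 54 mm, top 97 mm above the bench). Tray: 0.6 kg, axes as the chest; takes about 5 to 7 N to move, stays where left. It starts up to 75 mm out. Travel from start to stop: 20 to 70 mm, differing each time, not to be seen beforehand; the stop is rigid, felt as a rise of the pull. Over 25 N between hook and tray counts as forcing.
- mat: Black rubber mat fixed on the bench, 260 (x) x 200 (y) x 3 mm, origin at the centre of its underside, z up. The hook starts near its middle; a small loose socket, 26 mm across and 32 mm high, stands on it near its +x, -y corner.
- socket_a: Bystander: a loose socket standing on the mat, origin on its underside; leave it where it is.
- socket_b: Bystander: a loose socket on the bench, origin on its underside; leave it where it is.
- socket_c: Bystander: a loose socket beyond the mat, origin on its underside; leave it where it is.
- spanner: Bystander: a loose spanner lying on the bench, origin on its underside; leave it where it is.
- driver: Bystander: a loose screwdriver lying on the bench, origin on its underside; leave it where it is.
- tape: Bystander: a tape measure, origin on its underside; leave it where it is.
- roll: Bystander: a roll of paper masking tape lying flat, origin on its underside; leave it where it is.
Not all that is in view belongs to the job. Of the things that look like the part that bears hook_grip, the largest one is meant.

How it is judged:
On the way, in this order (a step that is already met when the one before it is completed fails the run):
1. the hook's tip is down through the tray's finger hole (z of hook_tip in the frame of hole below -0.005 m and horizontal distance between hook_tip and hole below 0.01 m), for 0.1 s.
2. the tray is drawn out to its stop (within 3 mm) with the hook in the hole (value of joint tray above 0.057 m and z of hook_tip in the frame of hole below -0.002 m and horizontal distance between hook_tip and hole below 0.012 m), for 0.2 s.
At the end, for the whole second after the job is handed in: The tray is out to within 4 mm of its stop; the hook stands on its handle's underside on the mat, at rest and released, upright within 0.2 rad, the handle's centre at least about 50 mm inside the mat's short (y-running) edges and 10 mm inside its long ones (value of joint tray above 0.056 m and x of hook_grip in the frame of mat between -0.08 and 0.08 m and y of hook_grip in the frame of mat between -0.09 and 0.09 m and z of hook_grip in the frame of mat between 0.015 and 0.03 m and angle between hook_grip's own z axis and vertical below 0.2 rad and linear speed of hook below 0.02 m/s); the robot touches nothing.
It fails at once if more than 25 N between hook and tray (forced or yanked) (contact force between hook and tray above 25 N).
It fails at once if the tray shot out faster than 0.25 m/s (velocity of joint tray above 0.25 m/s).
It fails at once if the gripper or arm touched the tray (contact force between any of the fingers, the arm and tray above 1 N).
It fails at once if a bystander was moved by more than 25 mm (distance of any of socket_a, socket_b, socket_c, spanner, driver, tape, roll from where it was at the start of the episode above 0.025 m).
It also fails if it takes over 67 s, if anything falls off the work surface, if the arm or the gripper's body presses on something with over 40 N, if the wrist force passes 120 N, or if a joint passes its speed limit or range.

## Working session

There is one attempt and no reset: what is moved stays moved. The work goes in short steps, Python scripts to look and compute and a tool call to move; the robot and the scene stay as the last step left them, time stands still between calls to the robot, and variables do not carry over. Pictures are saved under pics/ and viewed, about 8 in all and at most 12, crops included, and the job is handed in when it is done.

Besides the shell and the picture viewer there is one more tool, called after "Emit:" as name([rows], argument=value, ...), one row to a line, values as JSON. send_rows: Moves the arm, as the interface text tells. Its arguments: {"type":"object","properties":{"moves":{"type":"array","items":{"type":"array"}}},"required":["moves"]}

```bash
ls; mkdir -p pics; python3 - <<'E'
from workcell import readout,camera,get_calibration
import cv2,numpy as np
o=readout.get_obs();print({k:np.round(v,3).tolist() for k,v in o.items()})
for n in ("top","side"):
    c=get_calibration(n);print(n,{k:np.round(v,3).tolist() for k,v in c.items()})
    cv2.imwrite(f"pics/{n}0.png",cv2.resize(camera(n)[:,:,::-1],(800,600),interpolation=cv2.INTER_CUBIC))
E
```

```text
pics
{'clock': 0.0, 'joint_pos': [1.171, 0.241, 0.004, 1.335, 0.0, 1.571], 'joint_vel': [0.001, 0.0, -0.0, -0.001, -0.0, 0.001], 'tau': [-0.001, -37.232, 25.241, 0.017, 0.0, -0.0], 'eef_pos': [0.194, 0.46, 0.303], 'tool_rot': [0.199, 0.98, -0.001, -0.0], 'ft_force': [0.587, 0.759, 0.075], 'ft_torque': [0.0, 0.026, -0.002], 'grip_width': 0.085}
top {'fx': 366.0, 'fy': 366.0, 'cx': 251.488, 'cy': 196.045, 'R': [[-0.007, -1.0, -0.004], [-0.994, 0.008, -0.11], [0.11, 0.003, -0.994]], 't': [-0.106, 0.515, 1.149]}
side {'fx': 419.134, 'fy': 419.134, 'cx': 256.271, 'cy': 204.261, 'R': [[0.672, -0.74, -0.01], [-0.486, -0.431, -0.76], [0.558, 0.516, -0.65]], 't': [-0.423, 0.279, 1.069]}
```

View pics/top0.png

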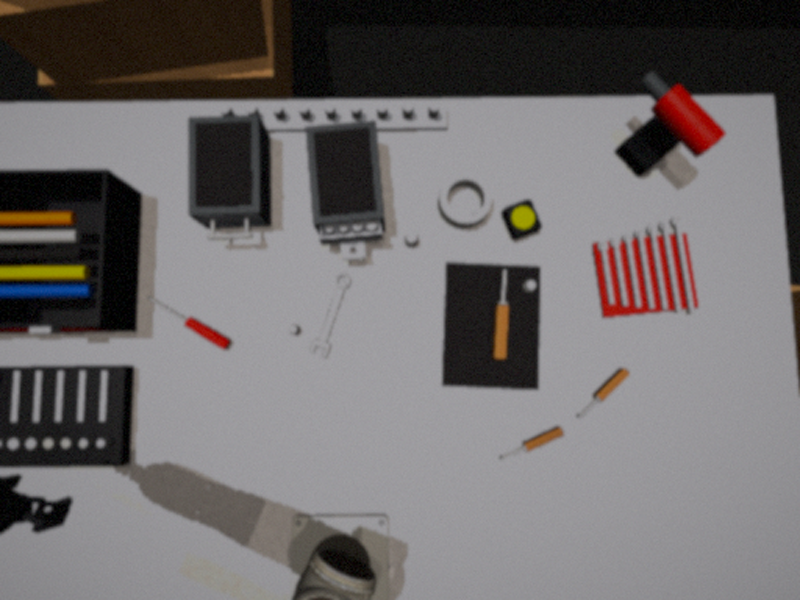

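View pics/side0.png

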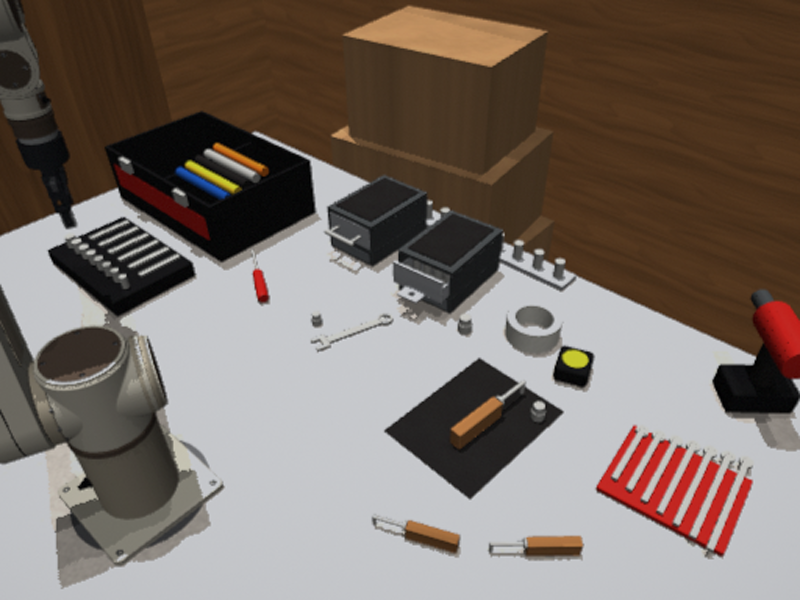

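The top view shows three orange-handled hooks: on the mat at (501,330), and smaller ones at (605,385) and (543,438). I choose the one on the mat because it is the largest. Of the chests, the right-hand one has the tab with a hole at (353,250). The left one, with a bar at (235,238), is the decoy.

```bash
cat > h.py <<'E'
from workcell import readout,camera,get_calibration
import cv2,numpy as np
def ray(c,u,v,z):
    R=np.array(c["R"]);t=np.array(c["t"]);C=-R.T@t
    d=R.T@np.array([(u-c["cx"])/c["fx"],(v-c["cy"])/c["fy"],1]);return C+d*(z-C[2])/d[2]
def proj(c,X):
    p=np.array(c["R"])@np.array(X)+c["t"];return c["fx"]*p[0]/p[2]+c["cx"],c["fy"]*p[1]/p[2]+c["cy"]
def orange(im):
    h=cv2.cvtColor(im,cv2.COLOR_RGB2HSV);return cv2.inRange(h,(5,120,60),(22,255,255))
E
python3 - <<'E'
from h import *
c=get_calibration("top");im=camera("top");m=orange(im)
cs=[k for k in cv2.findContours(m,0,2)[0] if cv2.contourArea(k)>20]
for k in cs:
    r=cv2.minAreaRect(k)
    if r[0][1]<120: continue
    P=[ray(c,*p,0.041) for p in cv2.boxPoints(r)]
    print(np.round(r[0],1),cv2.contourArea(k),"ctr",np.round(ray(c,*r[0],.041),3),"sides",[round(float(np.linalg.norm(P[i]-P[i-1])),3) for i in range(4)],np.round(P,3)[:,:2].tolist())
s=1/1.5625
for n,p,z in [("hole",(353,250),.052),("matTL",(446,263),.003),("matTR",(540,266),.003),("matBR",(538,388),.003),("matBL",(443,385),.003),("sockA",(530,285),.035),("chest top FL",(318,233),.11),("chest FR",(383,219),.11),("chest BL",(308,128),.11),("BR",(375,122),.11),("sockC",(412,240),.03),("spanner1",(344,281),0),("spanner2",(320,350),0),("tray l",(321,240),.097),("tray r",(383,233),.097),("rodtip",(505,270),.04),("tape",(521,218),.03),("roll",(465,203),.03),("sockB",(295,329),.02)]:
    print(n,np.round(ray(c,p[0]*s,p[1]*s,z),3))
a=cv2.resize(im[140:260,180:360],(800,533),interpolation=cv2.INTER_CUBIC)
cv2.imwrite("pics/crop1.png",a[:,:,::-1])
E
```

```text
[347.4 280.2] 96.5 ctr [ 0.248 -0.405  0.041] sides [0.015, 0.074, 0.015, 0.074] [[0.24, -0.368], [0.27, -0.436], [0.256, -0.442], [0.226, -0.375]]
[391.5 245. ] 110.0 ctr [ 0.355 -0.547  0.041] sides [0.015, 0.074, 0.015, 0.074] [[0.335, -0.515], [0.386, -0.569], [0.375, -0.579], [0.325, -0.525]]
[320.5 212.6] 278.0 ctr [ 0.458 -0.328  0.041] sides [0.029, 0.111, 0.029, 0.111] [[0.405, -0.308], [0.515, -0.318], [0.513, -0.348], [0.403, -0.337]]
[ 23. 139.] 382.5 ctr [0.705 0.63  0.041] sides [0.149, 0.033, 0.15, 0.033] [[0.689, 0.704], [0.722, 0.706], [0.721, 0.556], [0.688, 0.554]]
hole [ 0.628 -0.03   0.052]
matTL [ 0.609 -0.223  0.003]
matTR [ 0.601 -0.422  0.003]
matBR [ 0.345 -0.409  0.003]
matBL [ 0.352 -0.212  0.003]
sockA [ 0.555 -0.392  0.035]
chest top FL [0.65  0.034 0.11 ]
chest FR [ 0.676 -0.092  0.11 ]
chest BL [0.862 0.056 0.11 ]
BR [ 0.874 -0.077  0.11 ]
sockC [ 0.653 -0.151  0.03 ]
spanner1 [ 0.572 -0.007  0.   ]
spanner2 [0.427 0.043 0.   ]
tray l [0.639 0.03  0.097]
tray r [ 0.652 -0.092  0.097]
rodtip [ 0.586 -0.34   0.04 ]
tape [ 0.698 -0.379  0.03 ]
roll [ 0.731 -0.263  0.03 ]
sockB [0.47  0.092 0.02 ]
```

View pics/crop1.png

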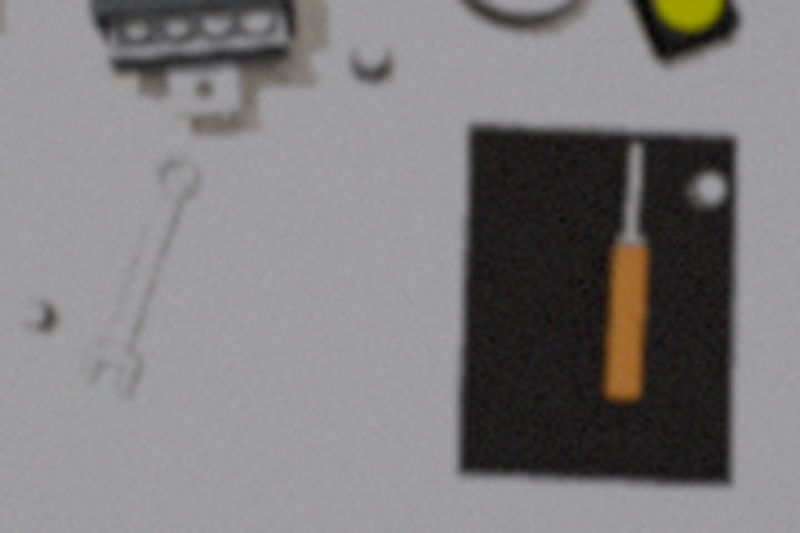

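The crop confirms the choice. The mat hook's handle, at crop (626,320), measures about 111 x 29 mm against a nominal 110 x 24. The tab hole is at crop (205,88), and socket_a at (708,188) sits close to the rod. Next I work out the wrist camera mounting and then the move deltas.

```bash
cat >> h.py <<'E'
from scipy.spatial.transform import Rotation as Ro
def delta(goal,yaw):  # goal TCP world, tool x yaw, tool pointing down -> row shift mm, rotvec
    o=readout.get_obs();R=Ro.from_quat(o["tool_rot"])
    G=Ro.from_matrix(np.array([[np.cos(yaw),np.sin(yaw),0],[np.sin(yaw),-np.cos(yaw),0],[0,0,-1]]))
    return np.round(R.inv().apply(np.array(goal)-o["eef_pos"])*1000,1),np.round((R.inv()*G).as_rotvec(),4)
E
python3 - <<'E'
from h import *
o=readout.get_obs();c=get_calibration("wrist");R=Ro.from_quat(o["tool_rot"])
Cw=-np.array(c["R"]).T@c["t"];print("cam in tool",R.inv().apply(Cw-o["eef_pos"]),"cam axes in tool (rows)",np.round((np.array(c["R"])@R.as_matrix()),3),c["fx"],c["cx"],c["cy"])
for y in (3.04,-.1): print(delta((.50,-.03,.30),y))
E
```

```text
cam in tool [ 0.06714789  0.00022674 -0.06901239] cam axes in tool (rows) [[-0.     1.     0.   ]
 [-0.963 -0.    -0.268]
 [-0.268 -0.     0.963]] 284.7404073919238 256.81569193329057 188.1348210185859
(array([-472.2, -332.6,    3.7]), array([-0.0017, -0.0003, -0.2982]))
(array([-472.2, -332.6,    3.7]), array([-4.0000e-04,  2.4000e-03,  2.8418e+00]))
```

Emit:
send_rows([
  [[-40,-25,0],[0,0,-0.02],85],
  [[-82,-50,0],[0,0,-0.05],85],
  [[-125,-77,5],[0,0,-0.08],85],
  [[-168,-104,5],[0,0,-0.1],85],
  [[-210,-130,10],[0,0,-0.12],85],
  [[-252,-156,10],[0,0,-0.15],85],
  [[-294,-182,15],[0,0,-0.18],85],
  [[-336,-208,15],[0,0,-0.2],85],
  [[-378,-234,20],[0,0,-0.22],85],
  [[-420,-260,20],[0,0,-0.25],85],
  [[-462,-286,23],[0,0,-0.28],85],
  [[-509,-316,23],[0,0,-0.3],85],
])

```text
clock: 1.15
eef_pos: [0.4836, 0.0508, 0.2831]
tool_rot: [0.049, 0.999, -0.001, -0.001]
ft_force: [0.6, 1.4, 0.3]
grip_width: 0.0851
```

Emit:
send_rows([
  [[0,0,0],[0,0,0],85],
  [[0,0,0],[0,0,0],85],
])

```text
clock: 1.32
eef_pos: [0.4842, 0.0487, 0.2823]
tool_rot: [0.052, 0.999, -0.001, -0.001]
ft_force: [-0.6, 1.4, -0.6]
grip_width: 0.0849
```

```bash
python3 - <<'E'
from h import *
o=readout.get_obs();print(o["eef_pos"],o["joint_pos"],o["ft_force"],delta((.54,-.03,.28),3.04))
import pickle
c=get_calibration("wrist");im=camera("wrist");pickle.dump((c,im),open("w1.pkl","wb"))
print(proj(c,(.628,-.03,.052)))
cv2.imwrite("pics/w1.png",cv2.resize(im[:,:,::-1],(800,600),interpolation=cv2.INTER_CUBIC))
E
```

```text
[0.48416325 0.04867633 0.28232239] [ 1.00723820e-01  2.26691731e-01 -6.99457685e-02  1.27690177e+00
 -1.10321711e-03  2.04508787e-01] [-0.57458107  1.3726356  -0.55425649] (array([-63.7, -72.5,   2.3]), array([-0.0016, -0.0025, -0.0022]))
(np.float64(205.24666967146828), np.float64(295.36865560105366))
```

View pics/w1.png

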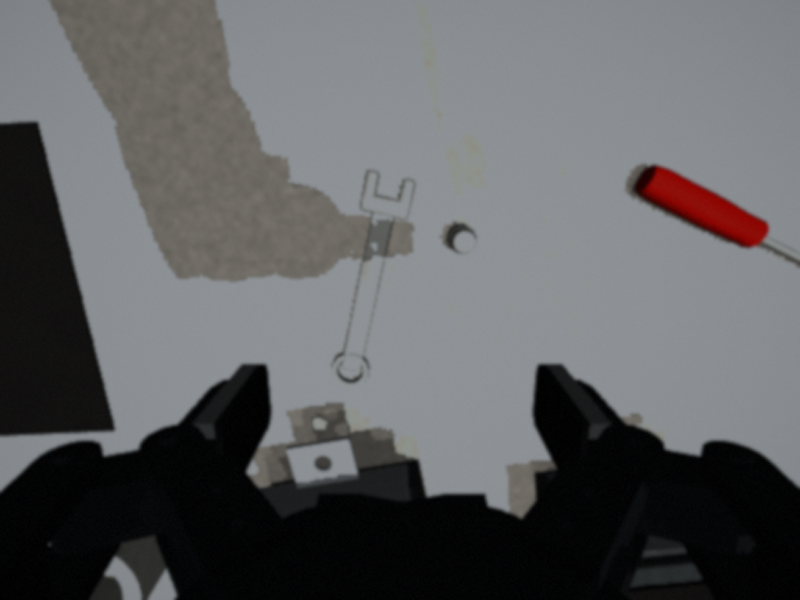

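The hole appears at (322,463) in this view, which is (206,296) native and within 1 px of the top-view prediction. The spanner, at about (375,270), lies in the pull corridor but flat. I move forward to centre the tab.

Emit:
send_rows([
  [[-34,-23,20],[0,0,0],85],
  [[-68,-46,40],[0,0,0],85],
  [[-103,-69,62],[0,0,0],85],
  [[-103,-69,62],[0,0,0],85],
  [[-103,-69,62],[0,0,0],85],
])

```text
clock: 1.78
eef_pos: [0.5788, -0.0291, 0.2174]
tool_rot: [0.051, 0.999, -0.001, -0.004]
ft_force: [-0.0, 0.0, 0.2]
grip_width: 0.0848
```

```bash
python3 - <<'E'
from h import *
import pickle
o=readout.get_obs();print(o["eef_pos"],o["joint_vel"])
c=get_calibration("wrist");im=camera("wrist");pickle.dump((c,im),open("w2.pkl","wb"))
print(proj(c,(.628,-.03,.052)))
cv2.imwrite("pics/w2.png",cv2.resize(im[:,:,::-1],(800,600),interpolation=cv2.INTER_CUBIC))
E
```

```text
[ 0.57879491 -0.0291001   0.21737541] [ 0.03165905 -0.06533327 -0.02785691  0.04888759  0.01849636  0.01568481]
(np.float64(261.8030220774705), np.float64(243.81856492399922))
```

View pics/w2.png

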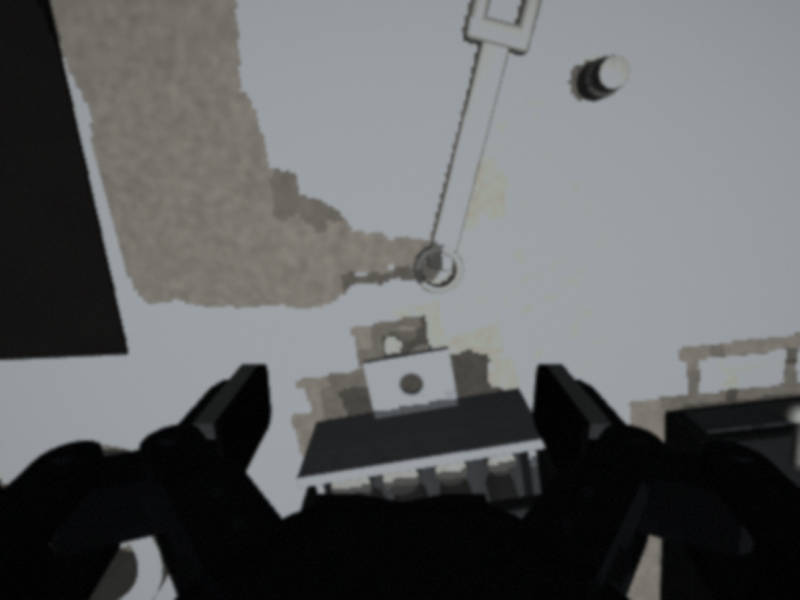

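The tab is central: hole at (412,384), tab front corners at (362,360) and (450,347), tray top edge from (299,476) to (545,442). I refine these with masks.

```bash
python3 - <<'E'
from h import *
import pickle
c,im=pickle.load(open("w2.pkl","rb"))
g=cv2.cvtColor(im,cv2.COLOR_RGB2GRAY)
x0,y0,S=225,215,8
a=cv2.resize(g[y0:y0+60,x0:x0+75],None,fx=S,fy=S,interpolation=cv2.INTER_CUBIC)
print(g[240:252,255:272])
_,b=cv2.threshold(a,0,255,cv2.THRESH_OTSU);print("otsu",_)
f=lambda p:((p[0]+.5)/S-.5+x0,(p[1]+.5)/S-.5+y0)
cs,h=cv2.findContours(b,cv2.RETR_CCOMP,2)
for i,k in enumerate(cs):
    A=cv2.contourArea(k)
    if A>2000: 
        r=cv2.minAreaRect(k);q=f(r[0]);print(i,h[0][i],A/64,q,[round(s/8,1) for s in r[1]],r[2],ray(c,*q,.052))
for n,p,z in [("tabL",(362,360),.052),("tabR",(450,347),.052),("tabbackL",(374,417),.052),("tabbackR",(459,404),.052),("trayL",(299,476),.097),("trayR",(545,442),.097)]:
    print(n,np.round(ray(c,p[0]/1.5625,p[1]/1.5625,z),4))
E
```

```text
[[159 153 141 124 108  94  84  79  78  81  87  98 114 133 147 155 159]
 [154 142 121 100  86  77  73  70  71  72  73  78  91 110 131 148 157]
 [149 127 102  84  75  73  71  70  69  70  69  72  76  90 115 139 152]
 [143 116  89  77  73  72  71  71  70  71  70  71  72  77  98 126 148]
 [135 107  84  74  73  72  72  71  70  71  71  71  70  73  89 116 143]
 [132 102  80  74  73  71  71  71  70  72  73  73  71  69  81 110 140]
 [130 101  80  72  71  70  70  69  70  70  72  73  71  68  79 109 139]
 [134 106  82  71  70  69  69  69  70  71  73  72  68  70  85 115 142]
 [141 119  91  71  67  67  67  68  70  72  70  69  67  74  97 125 147]
 [150 133 107  80  66  63  64  65  65  65  65  64  70  88 115 138 153]
 [156 145 127 102  80  69  66  64  61  60  63  69  85 110 133 149 158]
 [159 154 144 128 110  96  87  79  78  77  83  95 112 131 147 154 158]]
otsu 106.0
0 [ 1 -1 -1 -1] 114.046875 (251.0625, 220.4375) [11.8, 12.2] 90.0 [ 0.60459991 -0.03722951  0.052     ]
1 [-1  0  2 -1] 2272.25 (262.0, 238.6875) [48.2, 74.9] 90.0 [ 0.62300267 -0.02933443  0.052     ]
2 [ 3 -1 -1  1] 145.9765625 (262.9375, 245.375) [14.2, 13.1] 0.0 [ 0.62963488 -0.02912955  0.052     ]
tabL [ 0.6123 -0.0554  0.052 ]
tabR [ 0.6094 -0.005   0.052 ]
tabbackL [ 0.6491 -0.0529  0.052 ]
tabbackR [ 0.6456 -0.0023  0.052 ]
trayL [ 0.6518 -0.088   0.097 ]
trayR [0.6448 0.034  0.097 ]
```

The hole is at (0.6296, -0.0291). The tab measures 50.5 x 36.9 mm against 50 x 36 and the tray front 122 mm against 126, with chest yaw about 0.058, so it is consistent. Next I look at the hook with the same camera at a similar orientation, so that camera bias cancels.

Emit:
send_rows([
  [[11,-34,-10],[0,0,0],85],
  [[22,-68,-20],[0,0,0],85],
  [[33,-102,-30],[0,0,0],85],
  [[44,-137,-43],[0,0,0],85],
  [[55,-171,-43],[0,0,0],85],
  [[66,-206,-43],[0,0,0],85],
  [[76,-240,-43],[0,0,0],85],
  [[87,-274,-43],[0,0,0],85],
  [[98,-308,-43],[0,0,0],85],
  [[98,-308,-43],[0,0,0],85],
  [[98,-308,-43],[0,0,0],85],
  [[98,-308,-43],[0,0,0],85],
])

```text
clock: 2.83
eef_pos: [0.4499, -0.3229, 0.2638]
tool_rot: [0.05, 0.999, -0.0, -0.003]
ft_force: [0.4, -0.3, 0.4]
grip_width: 0.0851
```

```bash
python3 - <<'E'
from h import *
import pickle
o=readout.get_obs();print(o["eef_pos"],o["joint_pos"],Ro.from_quat(o["tool_rot"]).as_matrix().round(4))
c=get_calibration("wrist");im=camera("wrist");pickle.dump((c,im),open("w3.pkl","wb"))
m=orange(im);k=max(cv2.findContours(m,0,2)[0],key=cv2.contourArea);r=cv2.minAreaRect(k)
P=np.array([ray(c,*p,.041) for p in cv2.boxPoints(r)]);print(r,P.round(4),[np.linalg.norm(P[i]-P[i-1]).round(4) for i in range(4)])
cv2.imwrite("pics/w3.png",cv2.resize(im[:,:,::-1],(800,600),interpolation=cv2.INTER_CUBIC))
E
```

```text
[ 0.44992367 -0.32286393  0.26377888] [-0.62107088  0.36937141  0.07831294  1.28440052 -0.00328063 -0.52178055] [[-9.951e-01  9.910e-02 -5.700e-03]
 [ 9.910e-02  9.951e-01  0.000e+00]
 [ 5.700e-03 -5.000e-04 -1.000e+00]]
((251.82720947265625, 184.512939453125), (99.38545989990234, 24.16860580444336), 88.8982925415039) [[ 0.4055 -0.337   0.041 ]
 [ 0.4074 -0.3126  0.041 ]
 [ 0.5161 -0.3207  0.041 ]
 [ 0.514  -0.3475  0.041 ]] [np.float64(0.1091), np.float64(0.0245), np.float64(0.109), np.float64(0.0269)]
```

View pics/w3.png

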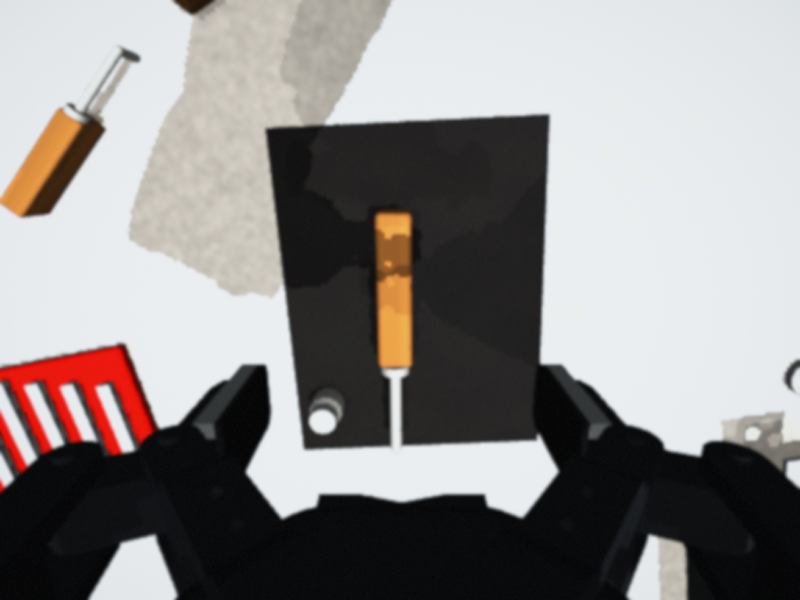

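Hook handle centre is at (395,288), and the rod runs from (396,372) to its end at (396,450). Socket_a, at (325,410), is clear of the grasp. Now I compute yaw and position from the rod and the handle ends.

```bash
python3 - <<'E'
from h import *
import pickle
from workcell import bot
c,im=pickle.load(open("w3.pkl","rb"));g=cv2.cvtColor(im,cv2.COLOR_RGB2GRAY).astype(float)
m=orange(im);L=[]
for v in range(140,234,4):
    u=np.where(m[v,200:300])[0]+200; L.append(ray(c,(u[0]+u[-1])/2,v,.041)[:2])
L=np.array(L);p=np.polyfit(L[:,0],L[:,1],1);print("handle yaw",p[0],"y at .46",np.polyval(p,.46))
Q=[]
for v in range(246,282,3):
    w=np.clip(g[v,244:264]-90,0,None);Q.append(ray(c,(w*np.arange(244,264)).sum()/w.sum(),v,.037)[:2])
Q=np.array(Q);q=np.polyfit(Q[:,0],Q[:,1],1);print("rod yaw",q[0],"y at .46",np.polyval(q,.46),"y at .55",np.polyval(q,.55),np.polyval(p,.55))
print("col profile rod end",[(v,int(g[v,253])) for v in range(276,296)])
for v in (286,287,288): print(v,ray(c,253.4,v,.037),ray(c,253.4,v,.033))
col=m[:,252];vv=np.where(col[100:260])[0]+100;print("ends",vv[0],vv[-1],ray(c,252,vv[0]-.5,.041),ray(c,252,vv[-1]+.5,.041))
for n,p in [("TL",(266,129)),("TR",(549,114)),("BR",(536,438)),("BL",(304,448))]: print("mat",n,ray(c,p[0]/1.5625,p[1]/1.5625,.003).round(4))
print(bot.tips_ahead)
E
```

```text
handle yaw -0.08676184237631558 y at .46 -0.3292019094851079
rod yaw -0.09435948220167173 y at .46 -0.32905902244732915 y at .55 -0.3375513758454796 -0.3370104752989763
col profile rod end [(276, 235), (277, 235), (278, 235), (279, 235), (280, 235), (281, 235), (282, 235), (283, 235), (284, 235), (285, 235), (286, 235), (287, 235), (288, 234), (289, 232), (290, 233), (291, 235), (292, 237), (293, 237), (294, 237), (295, 237)]
286 [ 0.58339009 -0.34049747  0.037     ] [ 0.58608986 -0.34082467  0.033     ]
287 [ 0.58474433 -0.34063677  0.037     ] [ 0.5874624  -0.34096586  0.033     ]
288 [ 0.58610143 -0.34077637  0.037     ] [ 0.58883783 -0.34110734  0.033     ]
ends 135 234 [ 0.40623917 -0.32364901  0.041     ] [ 0.51535066 -0.33501521  0.041     ]
mat TL [ 0.3447 -0.4076  0.003 ]
mat TR [ 0.3546 -0.2108  0.003 ]
mat BR [ 0.6095 -0.2249  0.003 ]
mat BL [ 0.5997 -0.4211  0.003 ]
0.0726
```

```bash
python3 - <<'E'
from h import *
for z in (.12,.082): print(delta((.460,-.3292,z),np.pi-.091))
E
```

```text
(array([-11.2,  -5.5, 143.5]), array([-0.0005, -0.0059, -0.0074]))
(array([-11.5,  -5.5, 181.5]), array([-0.0005, -0.0059, -0.0074]))
```

Emit:
send_rows([
  [[-4,-2,36],[0,-0.003,-0.004],85],
  [[-8,-4,72],[0,-0.006,-0.007],85],
  [[-11,-5.5,108],[0,-0.006,-0.007],85],
  [[-11.3,-5.5,138],[0,-0.006,-0.007],85],
  [[-11.4,-5.5,160],[0,-0.006,-0.007],85],
  [[-11.5,-5.5,175],[0,-0.006,-0.007],85],
  [[-11.5,-5.5,181],[0,-0.006,-0.007],85],
  [[-11.5,-5.5,181],[0,-0.006,-0.007],85],
  [[-11.5,-5.5,181],[0,-0.006,-0.007],85],
])

```text
clock: 3.63
eef_pos: [0.461, -0.3283, 0.0832]
tool_rot: [0.045, 0.999, -0.0, 0.0]
ft_force: [0.3, 0.1, 0.7]
grip_width: 0.0846
```

```bash
python3 - <<'E'
from h import *
print(delta((.460,-.3292,.082),np.pi-.091),readout.get_obs()["ft_force"])
E
```

```text
(array([ 0.9, -1. ,  1.2]), array([-0.0008,  0.0007,  0.0017])) [0.30822703 0.08324843 0.69857512]
```

Position is within 1 mm. I correct the residual and close the jaws.

Emit:
send_rows([
  [[1,-1,1],[0,0,0],60],
  [[1,-1,1],[0,0,0],40],
  [[1,-1,1],[0,0,0],30],
  [[1,-1,1],[0,0,0],20],
  [[1,-1,1],[0,0,0],15],
  [[1,-1,1],[0,0,0],15],
  [[1,-1,1],[0,0,0],15],
  [[1,-1,1],[0,0,0],15],
  [[1,-1,1],[0,0,0],15],
  [[1,-1,1],[0,0,0],15],
])

```text
clock: 4.47
eef_pos: [0.4603, -0.3296, 0.083]
tool_rot: [0.045, 0.999, -0.001, 0.001]
ft_force: [-0.9, 0.5, 5.9]
grip_width: 0.0232
```

```bash
python3 - <<'E'
from h import *
o=readout.get_obs();print(o["grip_width"],o["ft_force"],delta((.460,-.3292,.082),np.pi-.091))
E
```

```text
0.023225500709253853 [-0.92964514  0.49196424  5.91402317] (array([0.3, 0.4, 1. ]), array([-0.0015,  0.0019,  0.0015]))
```

Gripped at 23.2 mm. Lift.

Emit:
send_rows([
  [[0,0,-5],[0,0,0],15],
  [[0,0,-15],[0,0,0],15],
  [[0,0,-30],[0,0,0],15],
  [[0,0,-50],[0,0,0],15],
  [[0,0,-70],[0,0,0],15],
  [[0,0,-90],[0,0,0],15],
  [[0,0,-100],[0,0,0],15],
  [[0,0,-100],[0,0,0],15],
])

```text
clock: 5.13
eef_pos: [0.4613, -0.3303, 0.186]
tool_rot: [0.045, 0.999, -0.002, 0.003]
ft_force: [0.6, 0.5, -1.4]
grip_width: 0.0232
```

```bash
python3 - <<'E'
from h import *
o=readout.get_obs();print(o["grip_width"],o["ft_force"],delta((.5048,-.0363,.183),np.pi+.058))
c=get_calibration("top");im=camera("top");cv2.imwrite("pics/t2.png",cv2.resize(im[100:300,200:400],(600,600),interpolation=cv2.INTER_CUBIC)[:,:,::-1])
E
```

```text
0.023210711178131425 [ 0.56569112  0.48431507 -1.40562126] (array([-17. , 296.7,   1.8]), array([-0.0048,  0.0063, -0.1476]))
```

Weight reads about 1.5 N, so the hook is held. Transport to hover over the hole.

Emit:
send_rows([
  [[-1,15,0],[0,0,-0.01],15],
  [[-2,40,0],[0,0,-0.02],15],
  [[-4,70,0],[-0.001,0.001,-0.035],15],
  [[-6,100,0],[-0.002,0.002,-0.05],15],
  [[-8,130,0],[-0.002,0.003,-0.065],15],
  [[-10,160,0],[-0.003,0.004,-0.08],15],
  [[-11,190,0],[-0.004,0.005,-0.095],15],
  [[-13,220,1],[-0.005,0.006,-0.11],15],
  [[-15,250,1],[-0.005,0.006,-0.125],15],
  [[-16,275,2],[-0.005,0.006,-0.137],15],
  [[-17,292,2],[-0.005,0.006,-0.146],15],
  [[-17,297,2],[-0.005,0.006,-0.148],15],
])

```text
clock: 6.18
eef_pos: [0.503, -0.0322, 0.1796]
tool_rot: [-0.032, 0.999, 0.002, -0.003]
ft_force: [0.7, -0.3, -1.3]
grip_width: 0.0233
```

Emit:
send_rows([
  [[0,0,0],[0,0,0],15],
  [[0,0,0],[0,0,0],15],
])

```text
clock: 6.35
eef_pos: [0.5019, -0.0317, 0.1783]
tool_rot: [-0.032, 0.999, 0.002, -0.004]
ft_force: [0.2, -0.9, -1.6]
grip_width: 0.0226
```

```bash
python3 - <<'E'
from h import *
o=readout.get_obs();print(o["eef_pos"],o["ft_force"],delta((.5048,-.0363,.155),np.pi+.058))
for n in ("top","side"):
    c=get_calibration(n);im=camera(n);print(n,"hole",proj(c,(.6296,-.0291,.052)),"tip",proj(c,(.6296,-.0291,o["eef_pos"][2]-.0795)))
    u,v=map(int,proj(c,(.58,-.03,.09)));cv2.imwrite(f"pics/{n}3.png",cv2.resize(im[v-50:v+50,u-65:u+65],(780,600),interpolation=cv2.INTER_CUBIC)[:,:,::-1]);print(u-65,v-50)
E
```

```text
[ 0.50185149 -0.03168716  0.17832669] [ 0.18831592 -0.85099227 -1.55924603] (array([-2.8, -4.9, 23.3]), array([ 0.0039, -0.0084,  0.0063]))
top hole (np.float64(225.76169107077789), np.float64(159.45656497654645)) tip (np.float64(224.62681727134444), np.float64(156.25674836205675))
160 122
side hole (np.float64(262.69244037519195), np.float64(187.6833502564951)) tip (np.float64(262.68849505593124), np.float64(176.1833330212136))
187 135
```

View pics/side3.png

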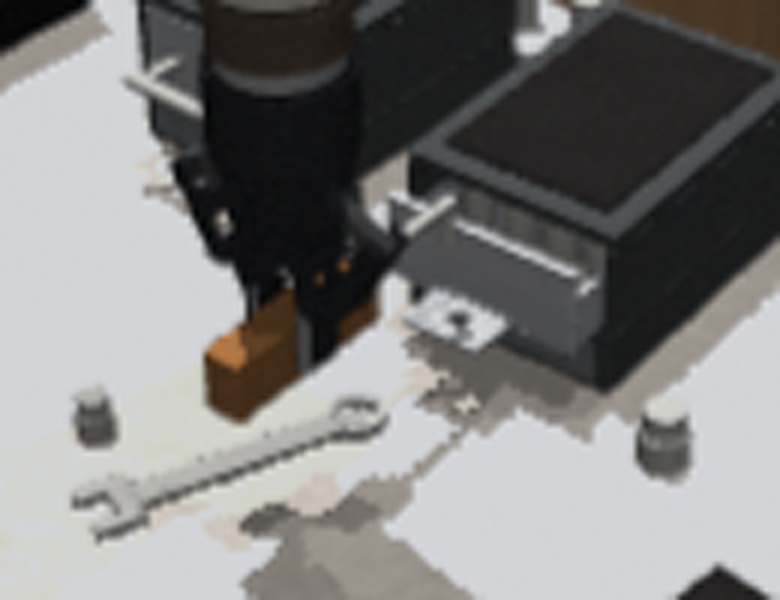

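The side crop shows the hole at (458,320), i.e. (263.3,188.3) native, matching the prediction to 0.6 px. The rod end is at (452,200), above and slightly short of the hole, as expected from the 5 mm servo residual. I correct it at hover height.

Emit:
send_rows([
  [[-2,-3,3],[0.002,-0.004,0.003],15],
  [[-3,-5,8],[0.004,-0.008,0.006],15],
  [[-3,-5,8],[0.004,-0.008,0.006],15],
  [[-3,-5,8],[0.004,-0.008,0.006],15],
])

```text
clock: 6.78
eef_pos: [0.5052, -0.0384, 0.1703]
tool_rot: [-0.027, 1.0, -0.0, -0.0]
ft_force: [-0.3, -0.3, -1.9]
grip_width: 0.0234
```

```bash
cat >> h.py <<'E'
def tip(o=None):
    o=o or readout.get_obs();R=Ro.from_quat(o["tool_rot"]);return R.apply([-.125,0,.0795])+o["eef_pos"]
E
python3 - <<'E'
from h import *
o=readout.get_obs();T=tip(o);print(o["eef_pos"],o["ft_force"],T,delta((.5048,-.0363,.155),np.pi+.058))
ims=[]
for n in ("top","side"):
    c=get_calibration(n);im=camera(n);print(n,"hole",proj(c,(.6296,-.0291,.052)),"tip",proj(c,T),"rodtop",proj(c,T+[0,0,.0335]))
    u,v=map(int,proj(c,T));ims.append(cv2.resize(im[v-25:v+25,u-20:u+20],(400,500),interpolation=cv2.INTER_CUBIC)[:,:,::-1]);print(u-20,v-25)
cv2.imwrite("pics/both4.png",np.hstack(ims))
E
```

```text
[ 0.5052001  -0.03835905  0.17034319] [-0.34009143 -0.27312952 -1.90710148] [ 0.63001146 -0.03155961  0.09083758] (array([ 0.3,  2.1, 15.3]), array([-0.0004, -0.    , -0.0033]))
top hole (np.float64(225.76169107077789), np.float64(159.45656497654645)) tip (np.float64(225.62524387250568), np.float64(156.68376568588042)) rodtop (np.float64(224.7904142321168), np.float64(154.25727282024587))
205 131
side hole (np.float64(262.69244037519195), np.float64(187.6833502564951)) tip (np.float64(263.3474771432856), np.float64(178.42978552088417)) rodtop (np.float64(263.3553835045109), np.float64(169.9410965563992))
243 153
```

View pics/both4.png

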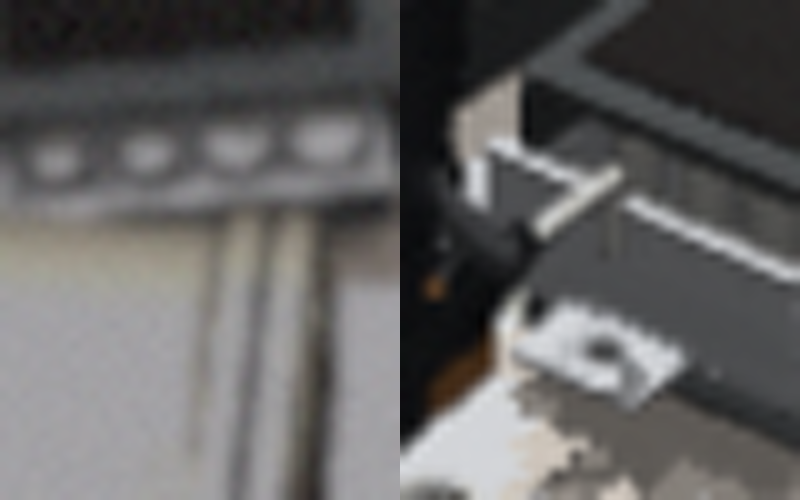

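The right half (side view) shows the rod end at (612,172), the tip shaft below it at x≈612, and the hole at (602,350). The tip sits about 1.0 px right of the hole, against 0.65 px predicted from the remaining 2.1 mm y error, so the kinematics and the picture agree. In the top view the arm hides the hole. I correct y, then go lower.

Emit:
send_rows([
  [[0,1,3],[0,0,-0.002],15],
  [[0,2,6],[0,0,-0.003],15],
  [[0.3,2.2,10],[0,0,-0.003],15],
  [[0.3,2.2,13],[0,0,-0.003],15],
  [[0.3,2.2,15],[0,0,-0.003],15],
  [[0.3,2.2,15],[0,0,-0.003],15],
  [[0.3,2.2,15],[0,0,-0.003],15],
  [[0.3,2.2,15],[0,0,-0.003],15],
])

```text
clock: 7.55
eef_pos: [0.5053, -0.0358, 0.1559]
tool_rot: [-0.029, 1.0, -0.0, 0.001]
ft_force: [-0.7, 0.1, -1.4]
grip_width: 0.023
```

```bash
python3 - <<'E'
from h import *
o=readout.get_obs();T=tip(o);print(o["ft_force"],T,(T-[.6296,-.0291,.052])*1e3,delta((.5048,-.0363,.117),np.pi+.058))
E
```

```text
[-0.68583031  0.06088888 -1.40825619] [ 0.63012635 -0.02855347  0.07653303] [ 0.52635291  0.54652616 24.53302783] (array([ 0.5, -0.4, 38.9]), array([-0.0005,  0.0011,  0.0005]))
```

Emit:
send_rows([
  [[0.5,-0.4,3],[0,0,0],15],
  [[0.5,-0.4,6],[0,0,0],15],
  [[0.5,-0.4,9],[0,0,0],15],
  [[0.5,-0.4,12],[0,0,0],15],
  [[0.5,-0.4,15],[0,0,0],15],
  [[0.5,-0.4,18],[0,0,0],15],
  [[0.5,-0.4,20],[0,0,0],15],
  [[0.5,-0.4,22],[0,0,0],15],
  [[0.5,-0.4,24],[0,0,0],15],
  [[0.5,-0.4,26],[0,0,0],15],
  [[0.5,-0.4,28],[0,0,0],15],
  [[0.5,-0.4,29],[0,0,0],15],
])

```text
clock: 8.55
eef_pos: [0.5047, -0.0362, 0.1266]
tool_rot: [-0.029, 1.0, -0.0, 0.0]
ft_force: [0.7, -0.2, -1.4]
grip_width: 0.0231
```

```bash
python3 - <<'E'
from h import *
o=readout.get_obs();T=tip(o);print(o["ft_force"],o["ft_torque"],T,(T-[.6296,-.0291,.052])*1e3,delta((.5048,-.0363,.117),np.pi+.058))
E
```

```text
[ 0.71423813 -0.22772725 -1.41012061] [-0.03368342 -0.0247089   0.01087546] [ 0.62954147 -0.02897216  0.04719204] [-0.05852889  0.12784245 -4.80795606] (array([-0.1, -0.1,  9.6]), array([-0.0005,  0.0008,  0.0005]))
```

The tip is 4.8 mm below the tab's top face with no contact force, so it is in the hole. Lower another 9 mm to clear the tab's thickness.

Emit:
send_rows([
  [[0,0,3],[0,0,0],15],
  [[0,0,6],[0,0,0],15],
  [[0,0,8],[0,0,0],15],
  [[0,0,9],[0,0,0],15],
  [[0,0,9],[0,0,0],15],
  [[0,0,9],[0,0,0],15],
])

```text
clock: 9.05
eef_pos: [0.5047, -0.0362, 0.1175]
tool_rot: [-0.029, 1.0, -0.0, 0.0]
ft_force: [0.5, 0.1, -1.2]
grip_width: 0.0231
```

```bash
python3 - <<'E'
from h import *
o=readout.get_obs();T=tip(o);print(o["ft_force"],o["ft_torque"],(T-[.6296,-.0291,.052])*1e3)
c=get_calibration("side");im=camera("side");u,v=map(int,proj(c,T));print(u-40,v-30)
cv2.imwrite("pics/s5.png",cv2.resize(im[v-30:v+30,u-40:u+40],(800,600),interpolation=cv2.INTER_CUBIC)[:,:,::-1])
E
```

```text
[ 0.54363964  0.14661574 -1.16352349] [-0.06884789  0.03132386 -0.00392198] [ -0.07426103   0.12169311 -13.88407007]
222 160
```

View pics/s5.png

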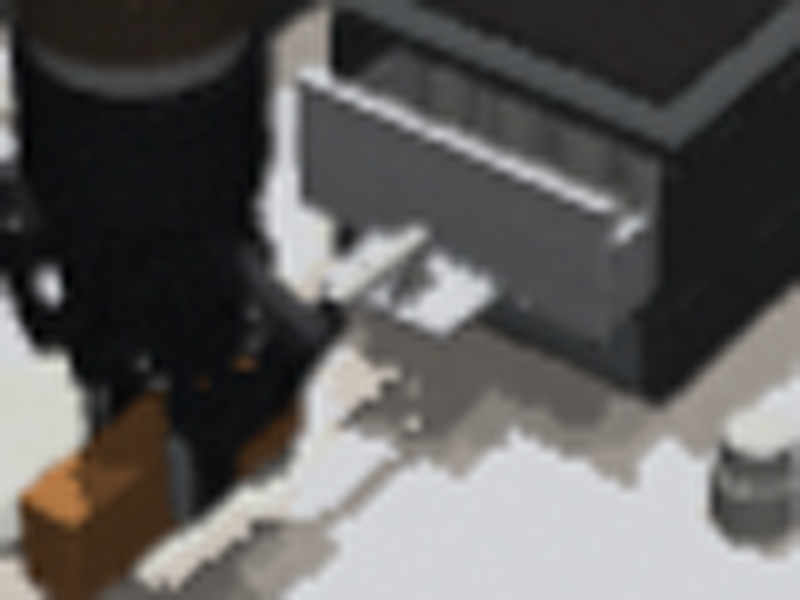

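The hook is seated: the rod runs over the tab, from (330,290) to (425,235), and there is no contact load. First gentle pull takes up slack and gauges friction and compliance.

Emit:
send_rows([
  [[0.5,0,0],[0,0,0],15],
  [[1,0,0],[0,0,0],15],
  [[1.5,0,0],[0,0,0],15],
  [[2,0,0],[0,0,0],15],
  [[2.5,0,0],[0,0,0],15],
  [[3,0,0],[0,0,0],15],
  [[3.5,0,0],[0,0,0],15],
  [[4,0,0],[0,0,0],15],
  [[4.5,0,0],[0,0,0],15],
  [[5,0,0],[0,0,0],15],
])

```text
clock: 9.93
eef_pos: [0.5004, -0.0365, 0.1178]
tool_rot: [-0.029, 1.0, -0.0, 0.001]
ft_force: [3.2, 1.3, -3.0]
grip_width: 0.0232
```

Emit:
send_rows([
  [[0.7,0,0],[0,0,0],15],
  [[1.4,0,0],[0,0,0],15],
  [[2.1,0,0],[0,0,0],15],
  [[2.8,0,0],[0,0,0],15],
  [[3.5,0,0],[0,0,0],15],
  [[4.2,0,0],[0,0,0],15],
  [[5,0,0],[0,0,0],15],
  [[5.7,0,0],[0,0,0],15],
  [[6.4,0,0],[0,0,0],15],
  [[7.2,0,0],[0,0,0],15],
  [[8,0,0],[0,0,0],15],
])

```text
clock: 10.85
eef_pos: [0.4938, -0.037, 0.1182]
tool_rot: [-0.029, 1.0, -0.0, 0.003]
ft_force: [5.8, -0.0, -4.1]
grip_width: 0.0233
```

Friction is about 6 N, and the lag is about 1.4 mm at that load (roughly 4 N/mm). The tray has moved about 8 mm. The minimum travel is 20 mm, so the next 9 mm is safe. After that I use small steps.

Emit:
send_rows([
  [[0.8,0,0],[0,0,0],15],
  [[1.6,0,0],[0,0,0],15],
  [[2.4,0,0],[0,0,0],15],
  [[3.2,0,0],[0,0,0],15],
  [[4,0,0],[0,0,0],15],
  [[4.8,0,0],[0,0,0],15],
  [[5.6,0,0],[0,0,0],15],
  [[6.4,0,0],[0,0,0],15],
  [[7.2,0,0],[0,0,0],15],
  [[8,0,0],[0,0,0],15],
  [[8.8,0,0],[0,0,0],15],
  [[9.6,0,0],[0,0,0],15],
])

```text
clock: 11.85
eef_pos: [0.4855, -0.0378, 0.1187]
tool_rot: [-0.029, 1.0, -0.001, 0.004]
ft_force: [5.3, 0.1, -2.4]
grip_width: 0.0235
```

```bash
python3 - <<'E'
from h import *
o=readout.get_obs();T=tip(o);print(o["ft_force"],o["ft_torque"],(T-[.6296,-.0291,.052])*1e3, np.dot(T-[.6296,-.0291,.052],[-np.cos(.058),-np.sin(.058),0]),delta(o["eef_pos"],np.pi+.058))
E
```

```text
[ 5.27542918  0.08784368 -2.42246515] [-0.02493848 -0.99137896 -0.07425183] [-18.67061273  -1.41306168 -11.67463879] 0.018721129193622926 (array([0., 0., 0.]), array([-0.0013,  0.0086,  0.0004]))
```

Emit:
send_rows([
  [[0.6,0,0.1],[0,0.001,0],15],
  [[1.2,0,0.2],[0,0.002,0],15],
  [[1.8,0,0.3],[0,0.003,0],15],
  [[2.4,0,0.4],[0,0.004,0],15],
  [[3,0,0.4],[0,0.005,0],15],
  [[3.6,0,0.5],[0,0.006,0],15],
  [[4.2,0,0.5],[0,0.006,0],15],
  [[4.8,0,0.5],[0,0.006,0],15],
])

```text
clock: 12.52
eef_pos: [0.4819, -0.038, 0.1189]
tool_rot: [-0.029, 1.0, -0.001, 0.003]
ft_force: [5.6, 0.4, -1.2]
grip_width: 0.0237
```

Emit:
send_rows([
  [[0.6,0,0.1],[0,0.001,0],15],
  [[1.2,0,0.2],[0,0.002,0],15],
  [[1.8,0,0.3],[0,0.003,0],15],
  [[2.4,0,0.4],[0,0.004,0],15],
  [[3,0,0.4],[0,0.004,0],15],
  [[3.6,0,0.5],[0,0.004,0],15],
  [[4.2,0,0.5],[0,0.004,0],15],
  [[4.8,0,0.5],[0,0.004,0],15],
])

```text
clock: 13.18
eef_pos: [0.4781, -0.0384, 0.1189]
tool_rot: [-0.029, 1.0, -0.001, 0.002]
ft_force: [4.7, -0.2, -1.7]
grip_width: 0.0231
```

Emit:
send_rows([
  [[0.6,0,0.1],[0,0.001,0],15],
  [[1.2,0,0.2],[0,0.002,0],15],
  [[1.8,0,0.3],[0,0.003,0],15],
  [[2.4,0,0.4],[0,0.004,0],15],
  [[3,0,0.4],[0,0.004,0],15],
  [[3.6,0,0.5],[0,0.004,0],15],
  [[4.2,0,0.5],[0,0.004,0],15],
  [[4.8,0,0.5],[0,0.004,0],15],
])

```text
clock: 13.85
eef_pos: [0.4743, -0.0387, 0.119]
tool_rot: [-0.029, 1.0, -0.001, 0.001]
ft_force: [4.8, -0.7, 0.2]
grip_width: 0.023
```

Emit:
send_rows([
  [[0.6,0,0.1],[0,0,0],15],
  [[1.2,0,0.2],[0,0.001,0],15],
  [[1.8,0,0.3],[0,0.001,0],15],
  [[2.4,0,0.4],[0,0.001,0],15],
  [[3,0,0.4],[0,0.002,0],15],
  [[3.6,0,0.5],[0,0.002,0],15],
  [[4.2,0,0.5],[0,0.002,0],15],
  [[4.8,0,0.5],[0,0.002,0],15],
])

```text
clock: 14.52
eef_pos: [0.4703, -0.039, 0.119]
tool_rot: [-0.029, 1.0, -0.001, 0.001]
ft_force: [5.1, 0.4, -0.7]
grip_width: 0.0232
```

Emit:
send_rows([
  [[0.6,0,0.1],[0,0,0],15],
  [[1.2,0,0.2],[0,0.001,0],15],
  [[1.8,0,0.3],[0,0.001,0],15],
  [[2.4,0,0.4],[0,0.001,0],15],
  [[3,0,0.4],[0,0.002,0],15],
  [[3.6,0,0.5],[0,0.002,0],15],
  [[4.2,0,0.5],[0,0.002,0],15],
  [[4.8,0,0.5],[0,0.002,0],15],
])

```text
clock: 15.18
eef_pos: [0.4662, -0.0393, 0.1189]
tool_rot: [-0.029, 1.0, -0.001, 0.001]
ft_force: [4.6, 0.9, -0.1]
grip_width: 0.0229
```

Emit:
send_rows([
  [[0.6,0,0.1],[0,0,0],15],
  [[1.2,0,0.2],[0,0.001,0],15],
  [[1.8,0,0.3],[0,0.001,0],15],
  [[2.4,0,0.4],[0,0.001,0],15],
  [[3,0,0.4],[0,0.002,0],15],
  [[3.6,0,0.5],[0,0.002,0],15],
  [[4.2,0,0.5],[0,0.002,0],15],
  [[4.8,0,0.5],[0,0.002,0],15],
])

```text
clock: 15.85
eef_pos: [0.4622, -0.0396, 0.1189]
tool_rot: [-0.029, 1.0, -0.001, 0.001]
ft_force: [5.6, 0.5, -0.0]
grip_width: 0.0231
```

Emit:
send_rows([
  [[0.6,0,0.1],[0,0,0],15],
  [[1.2,0,0.2],[0,0.001,0],15],
  [[1.8,0,0.3],[0,0.001,0],15],
  [[2.4,0,0.4],[0,0.001,0],15],
  [[3,0,0.4],[0,0.002,0],15],
  [[3.6,0,0.5],[0,0.002,0],15],
  [[4.2,0,0.5],[0,0.002,0],15],
  [[4.8,0,0.5],[0,0.002,0],15],
])

```text
clock: 16.52
eef_pos: [0.4581, -0.04, 0.1188]
tool_rot: [-0.029, 1.0, -0.001, 0.001]
ft_force: [5.8, 0.3, 1.0]
grip_width: 0.023
```

```bash
python3 - <<'E'
from h import *
o=readout.get_obs();T=tip(o);d=T-[.6296,-.0291,.052];print(o["ft_force"],d,"along",np.dot(d,[-np.cos(.058),-np.sin(.058),0]),"lat",np.dot(d,[-np.sin(.058),np.cos(.058),0]),delta(o["eef_pos"],np.pi+.058))
c=get_calibration("side");im=camera("side");u,v=map(int,proj(c,T));print(u-40,v-30,proj(c,T+[0,0,.012]))
cv2.imwrite("pics/s6.png",cv2.resize(im[v-30:v+30,u-40:u+40],(800,600),interpolation=cv2.INTER_CUBIC)[:,:,::-1])
E
```

```text
[5.779339   0.29034881 0.97297086] [-0.04655043 -0.0037845  -0.01240716] along 0.04669153316341686 lat -0.00107972604559431 (array([0., 0., 0.]), array([-0.0028,  0.0022,  0.0005]))
213 167 (np.float64(253.94224017773345), np.float64(195.0029362972301))
```

View pics/s6.png

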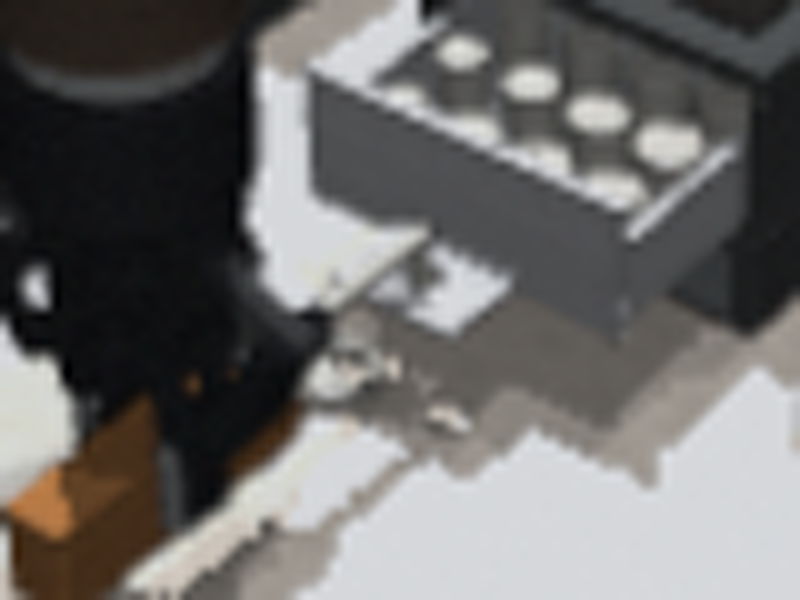

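The tray is following the hook: it is out by about 44 mm more, the rod is still in the tab at (430,240), and lateral drift is 1 mm. I continue.

Emit:
send_rows([
  [[0.6,0.1,0.1],[0,0,0],15],
  [[1.2,0.2,0.2],[0,0.001,0],15],
  [[1.8,0.2,0.3],[0,0.001,0],15],
  [[2.4,0.3,0.3],[0,0.001,0],15],
  [[3,0.3,0.3],[0,0.002,0],15],
  [[3.6,0.3,0.3],[0,0.002,0],15],
  [[4.2,0.3,0.3],[0,0.002,0],15],
  [[4.8,0.3,0.3],[0,0.002,0],15],
])

```text
clock: 17.23
eef_pos: [0.4537, -0.0402, 0.1189]
tool_rot: [-0.029, 1.0, -0.002, 0.001]
ft_force: [5.3, -1.2, 1.3]
grip_width: 0.0233
```

Emit:
send_rows([
  [[0.6,0.1,0.1],[0,0,0],15],
  [[1.2,0.1,0.2],[0,0.001,0],15],
  [[1.8,0.1,0.3],[0,0.001,0],15],
  [[2.4,0.1,0.3],[0,0.001,0],15],
  [[3,0.1,0.3],[0,0.002,0],15],
  [[3.6,0.1,0.3],[0,0.002,0],15],
  [[4.2,0.1,0.3],[0,0.002,0],15],
  [[4.8,0.1,0.3],[0,0.002,0],15],
])

```text
clock: 17.9
eef_pos: [0.4495, -0.0405, 0.1189]
tool_rot: [-0.029, 1.0, -0.002, 0.001]
ft_force: [4.8, -0.6, 0.9]
grip_width: 0.0233
```

Emit:
send_rows([
  [[0.6,0.1,0.1],[0,0,0],15],
  [[1.2,0.1,0.2],[0,0.001,0],15],
  [[1.8,0.1,0.3],[0,0.001,0],15],
  [[2.4,0.1,0.3],[0,0.001,0],15],
  [[3,0.1,0.3],[0,0.001,0],15],
  [[3.6,0.1,0.3],[0,0.001,0],15],
  [[4,0.1,0.3],[0,0.001,0],15],
])

```text
clock: 18.48
eef_pos: [0.4459, -0.0407, 0.1189]
tool_rot: [-0.029, 1.0, -0.002, 0.001]
ft_force: [5.6, 0.6, 1.3]
grip_width: 0.0231
```

Emit:
send_rows([
  [[0.5,0.1,0.1],[0,0,0],15],
  [[1,0.1,0.2],[0,0.001,0],15],
  [[1.5,0.1,0.3],[0,0.001,0],15],
  [[2,0.1,0.3],[0,0.001,0],15],
  [[2.5,0.1,0.3],[0,0.001,0],15],
  [[3,0.1,0.3],[0,0.001,0],15],
  [[3.5,0.1,0.3],[0,0.001,0],15],
])

```text
clock: 19.07
eef_pos: [0.4433, -0.0409, 0.119]
tool_rot: [-0.029, 1.0, -0.002, 0.001]
ft_force: [7.1, 0.6, -1.4]
grip_width: 0.0229
```

The force rose to 7.1 N and progress was slightly less. I take a smaller step.

Emit:
send_rows([
  [[0.4,0.1,0.1],[0,0,0],15],
  [[0.8,0.1,0.1],[0,0,0],15],
  [[1.2,0.1,0.2],[0,0.001,0],15],
  [[1.6,0.1,0.2],[0,0.001,0],15],
  [[2,0.1,0.2],[0,0.001,0],15],
  [[2.4,0.1,0.2],[0,0.001,0],15],
])

```text
clock: 19.57
eef_pos: [0.443, -0.041, 0.1193]
tool_rot: [-0.029, 1.0, -0.002, 0.003]
ft_force: [12.2, 0.1, -3.8]
grip_width: 0.023
```

The pull doubled to 12 N with no further motion, which is the stop. I hold lightly to confirm.

Emit:
send_rows([
  [[0.5,0,0.1],[0,0.001,0],15],
  [[1,0,0.2],[0,0.002,0],15],
  [[1.5,0,0.2],[0,0.002,0],15],
  [[2,0,0.2],[0,0.002,0],15],
  [[2.2,0,0.2],[0,0.002,0],15],
  [[2.2,0,0.2],[0,0.002,0],15],
])

```text
clock: 20.07
eef_pos: [0.4429, -0.041, 0.1193]
tool_rot: [-0.029, 1.0, -0.002, 0.004]
ft_force: [11.1, 1.0, -5.0]
grip_width: 0.0232
```

```bash
python3 - <<'E'
from h import *
o=readout.get_obs();T=tip(o);d=T-[.6296,-.0291,.052];print(o["ft_force"],d,"along",np.dot(d,[-np.cos(.058),-np.sin(.058),0]),"lat",np.dot(d,[-np.sin(.058),np.cos(.058),0]),delta(o["eef_pos"],np.pi+.058))
E
```

```text
[11.06803649  1.03313139 -4.96425592] [-0.06127734 -0.00499189 -0.01115108] along 0.06146367106126364 lat -0.0014314032933189936 (array([0., 0., 0.]), array([-0.0046,  0.0083,  0.0001]))
```

The stop is confirmed: 11 N, no motion. The tip has gone 61.5 mm, so tray travel is about 59 to 60 mm. I unload by re-centring the tip in the hole, then lift out.

Emit:
send_rows([
  [[-0.5,0,0],[0,0,0],15],
  [[-1,0.2,0],[0,0,0],15],
  [[-1.5,0.3,0],[0,0,0],15],
  [[-2,0.4,0],[0,0,0],15],
  [[-2.3,0.4,0],[0,0,0],15],
  [[-2.3,0.4,0],[0,0,0],15],
])

```text
clock: 20.57
eef_pos: [0.4436, -0.0404, 0.1187]
tool_rot: [-0.029, 1.0, -0.002, 0.002]
ft_force: [-0.0, 0.7, -1.5]
grip_width: 0.0231
```

Emit:
send_rows([
  [[0,0,-1],[0,0,0],15],
  [[0,0,-2],[0,0,0],15],
  [[0,0,-4],[0,0,0],15],
  [[0,0,-6],[0,0,0],15],
])

```text
clock: 20.9
eef_pos: [0.4435, -0.0404, 0.1248]
tool_rot: [-0.029, 1.0, -0.002, 0.002]
ft_force: [1.7, -0.3, -3.2]
grip_width: 0.0232
```

Emit:
send_rows([
  [[-0.7,0,0],[0,0,0],15],
  [[-1.4,0,0],[0,0,0],15],
  [[-1.8,0,0],[0,0,0],15],
  [[-1.8,0,0],[0,0,0],15],
  [[-1.8,0,0],[0,0,0],15],
])

```text
clock: 21.32
eef_pos: [0.4449, -0.0402, 0.1247]
tool_rot: [-0.029, 1.0, -0.002, 0.002]
ft_force: [0.2, -0.6, -2.1]
grip_width: 0.0232
```

Emit:
send_rows([
  [[0,0,-1],[0,0,0],15],
  [[0,0,-2],[0,0,0],15],
  [[0,0,-4],[0,0,0],15],
  [[0,0,-6],[0,0,0],15],
])

```text
clock: 21.65
eef_pos: [0.4448, -0.0402, 0.1308]
tool_rot: [-0.029, 1.0, -0.002, 0.002]
ft_force: [-0.7, -0.6, -1.5]
grip_width: 0.0231
```

Only the hook's own weight (1.5 N) is left, so it is free. Lift clear.

Emit:
send_rows([
  [[0,0,-4],[0,0,0],15],
  [[0,0,-9],[0,0,0],15],
  [[0,0,-16],[0,0,0],15],
  [[0,0,-25],[0,0,0],15],
  [[0,0,-35],[0,0,0],15],
  [[0,0,-45],[0,0,0],15],
  [[0,0,-55],[0,0,0],15],
  [[0,0,-55],[0,0,0],15],
])

```text
clock: 22.32
eef_pos: [0.4461, -0.0401, 0.1885]
tool_rot: [-0.029, 1.0, -0.002, 0.004]
ft_force: [0.5, 0.4, -1.2]
grip_width: 0.023
```

```bash
python3 - <<'E'
from h import *
o=readout.get_obs();print(o["eef_pos"],o["ft_force"],delta((.460,-.3292,.186),np.pi-.091))
E
```

```text
[ 0.44608683 -0.04009813  0.18851171] [ 0.53229125  0.37831161 -1.1694034 ] (array([   2.9, -289.4,    3.8]), array([-0.004 ,  0.0087,  0.1491]))
```

Emit:
send_rows([
  [[0,-12,0],[0,0.001,0.006],15],
  [[0,-35,0],[-0.001,0.002,0.018],15],
  [[0,-64,0],[-0.001,0.003,0.033],15],
  [[1,-94,1],[-0.001,0.004,0.048],15],
  [[1,-124,1],[-0.002,0.005,0.064],15],
  [[1,-154,2],[-0.002,0.006,0.08],15],
  [[2,-184,2],[-0.003,0.007,0.095],15],
  [[2,-214,3],[-0.003,0.008,0.11],15],
  [[2,-244,3],[-0.004,0.009,0.126],15],
  [[3,-270,4],[-0.004,0.009,0.14],15],
  [[3,-286,4],[-0.004,0.009,0.147],15],
  [[3,-289,4],[-0.004,0.009,0.149],15],
])

```text
clock: 23.32
eef_pos: [0.4598, -0.3319, 0.1855]
tool_rot: [0.047, 0.999, -0.001, 0.0]
ft_force: [0.5, 0.6, -1.1]
grip_width: 0.0233
```

Emit:
send_rows([
  [[0,0,0],[0,0,0],15],
  [[0,0,0],[0,0,0],15],
])

```text
clock: 23.48
eef_pos: [0.4595, -0.3316, 0.1852]
tool_rot: [0.047, 0.999, -0.0, -0.0]
ft_force: [0.8, 1.1, -1.5]
grip_width: 0.0229
```

```bash
python3 - <<'E'
from h import *
o=readout.get_obs();print(o["eef_pos"],o["ft_force"],delta((.460,-.3292,.088),np.pi-.091))
E
```

```text
[ 0.4594542  -0.33160944  0.18518871] [ 0.84014671  1.06666081 -1.47246922] (array([-0.4,  2.5, 97.2]), array([-0.0008, -0.0004, -0.0039]))
```

Emit:
send_rows([
  [[0,1,8],[0,0,-0.001],15],
  [[0,2,22],[0,0,-0.003],15],
  [[0,2.5,40],[0,0,-0.004],15],
  [[0,2.5,58],[0,0,-0.004],15],
  [[0,2.5,74],[0,0,-0.004],15],
  [[0,2.5,85],[0,0,-0.004],15],
  [[0,2.5,92],[0,0,-0.004],15],
  [[0,2.5,96],[0,0,-0.004],15],
  [[0,2.5,97],[0,0,-0.004],15],
  [[0,2.5,97],[0,0,-0.004],15],
  [[0,2.5,97],[0,0,-0.004],15],
])

```text
clock: 24.4
eef_pos: [0.4602, -0.3295, 0.089]
tool_rot: [0.045, 0.999, -0.001, 0.0]
ft_force: [-0.0, -0.3, -1.2]
grip_width: 0.0232
```

Emit:
send_rows([
  [[0,0,1],[0,0,0],15],
  [[0,0,2],[0,0,0],15],
  [[0,0,3],[0,0,0],15],
  [[0,0,4],[0,0,0],15],
  [[0,0,4.5],[0,0,0],15],
  [[0,0,5],[0,0,0],15],
  [[0,0,5],[0,0,0],15],
])

```text
clock: 24.98
eef_pos: [0.4601, -0.3295, 0.0838]
tool_rot: [0.045, 0.999, -0.001, 0.0]
ft_force: [0.3, 0.1, -1.7]
grip_width: 0.0231
```

Emit:
send_rows([
  [[0,0,0.5],[0,0,0],15],
  [[0,0,1],[0,0,0],15],
  [[0,0,1.5],[0,0,0],15],
  [[0,0,1.5],[0,0,0],15],
])

```text
clock: 25.32
eef_pos: [0.4601, -0.3295, 0.083]
tool_rot: [0.045, 0.999, -0.001, 0.0]
ft_force: [-1.4, 0.4, 3.9]
grip_width: 0.0231
```

The hook's underside is on the mat: z is the same as at the grasp (0.083), and the force is +3.9 N upward. I open slowly, then retreat straight up.

Emit:
send_rows([
  [[0,0,0],[0,0,0],25],
  [[0,0,0],[0,0,0],30],
  [[0,0,0],[0,0,0],40],
  [[0,0,0],[0,0,0],55],
  [[0,0,0],[0,0,0],70],
  [[0,0,0],[0,0,0],80],
  [[0,0,0],[0,0,0],80],
  [[0,0,0],[0,0,0],80],
])

```text
clock: 25.98
eef_pos: [0.4601, -0.3295, 0.0829]
tool_rot: [0.045, 0.999, -0.001, 0.0]
ft_force: [-0.1, -0.6, 0.4]
grip_width: 0.08
```

Emit:
send_rows([
  [[0,0,-5],[0,0,0],80],
  [[0,0,-15],[0,0,0],80],
  [[0,0,-35],[0,0,0],80],
  [[0,0,-65],[0,0,0],80],
  [[0,0,-95],[0,0,0],80],
  [[0,0,-125],[0,0,0],80],
  [[0,0,-155],[0,0,0],80],
  [[0,0,-175],[0,0,0],80],
  [[0,0,-180],[0,0,0],80],
  [[0,0,-180],[0,0,0],80],
])

```text
clock: 26.82
eef_pos: [0.4608, -0.3298, 0.2659]
tool_rot: [0.045, 0.999, -0.002, 0.003]
ft_force: [0.0, 0.1, -0.2]
grip_width: 0.08
```

```bash
python3 - <<'E'
from h import *
o=readout.get_obs();print(o["clock"],o["eef_pos"],o["ft_force"],o["grip_width"],np.abs(o["joint_vel"]).max())
c=get_calibration("wrist");im=camera("wrist")
m=orange(im);k=max(cv2.findContours(m,0,2)[0],key=cv2.contourArea);r=cv2.minAreaRect(k)
P=np.array([ray(c,*p,.041) for p in cv2.boxPoints(r)]);print("handle",P.mean(0).round(4),[np.linalg.norm(P[i]-P[i-1]).round(4) for i in range(4)])
s=camera("side");w=camera("wrist")
cv2.imwrite("pics/fin.png",np.hstack([cv2.resize(s,(400,300)),cv2.resize(w,(400,300))])[:,:,::-1])
E
```

```text
26.8167 [ 0.46079673 -0.32982292  0.26594733] [ 0.03655256  0.13011763 -0.21698578] 0.08000925249059296 0.06480254427317622
handle [ 0.4614 -0.3298  0.041 ] [np.float64(0.1092), np.float64(0.0241), np.float64(0.1092), np.float64(0.0266)]
```

View pics/fin.png

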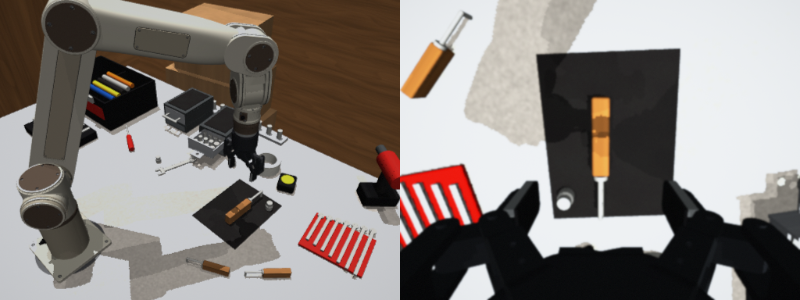

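Hook is upright on the mat, in the wrist view at (600,135) with socket_a undisturbed at (565,200). The tray is visibly out. One numerical check of the tray position from the fixed cameras before handing in.

```bash
python3 - <<'E'
from h import *
im=camera("side");c=get_calibration("side")
g=cv2.cvtColor(im,cv2.COLOR_RGB2GRAY)
u,v=proj(c,(.5702,-.0326,.052));print("expect",u,v);x0,y0=int(u)-7,int(v)-6
S=8;a=cv2.resize(g[y0:y0+13,x0:x0+15],None,fx=S,fy=S,interpolation=cv2.INTER_CUBIC)
print(g[y0:y0+13,x0:x0+15])
_,b=cv2.threshold(a,150,255,cv2.THRESH_BINARY_INV)
for k in cv2.findContours(b,0,2)[0]:
    A=cv2.contourArea(k)/64
    if 4<A<60:
        M=cv2.moments(k);p=((M["m10"]/M["m00"]+.5)/S-.5+x0,(M["m01"]/M["m00"]+.5)/S-.5+y0);print(A,p,ray(c,*p,.052))
E
```

```text
expect 251.15412002122403 196.7752703642564
[[152 129  89  80  75  77  79  75  73  74  74  74  75  74  74]
 [205 194 149 130 110 117  97  87  79  76  74  74  73  74  74]
 [205 204 204 197 180 183 134 126  98  86  80  75  73  74  74]
 [204 204 204 203 199 199 197 184 135 134 122  87  79  76  74]
 [203 204 204 205 205 205 203 199 195 195 184 128  98  87  81]
 [203 205 205 205 205 204 199 186 174 175 185 186 135 133 123]
 [195 205 205 205 205 202 176 109  86  93 141 203 198 196 184]
 [151 185 195 205 205 200 172 113 107 115 155 205 203 200 198]
 [133  92 143 186 195 204 200 178 163 174 205 205 205 205 201]
 [157  90  79  91 143 186 195 204 205 204 205 205 205 203 180]
 [136 114  91  87  72  90 143 186 195 205 204 205 202 180 119]
 [162 128  98  93  76  75  76  94 143 185 190 197 179 118  85]
 [125 108  79  78  73  70  75  85  84  85 117 150 120  85  88]]
37.40625 (249.11423524087996, 200.70653195488723) [ 0.55161638 -0.04102511  0.052     ]
7.5234375 (252.18044738663897, 196.48262807199723) [ 0.57345118 -0.03405572  0.052     ]
45.4453125 (253.37749627528507, 191.56847386969227) [ 0.59443339 -0.01998813  0.052     ]
```

The side view puts the hole about 3 mm off the expected position at 2+ mm/px, too coarse for the 4 mm margin. I make the same wrist-camera measurement as at the start.

```bash
python3 - <<'E'
from h import *
print(delta((.519,-.0326,.22),3.04))
E
```

```text
(array([-32.8, 300.3,  41.1]), array([ 0.0001, -0.002 ,  0.0107]))
```

Emit:
send_rows([
  [[-3,25,0],[0,0,0],80],
  [[-6,55,0],[0,0,0],80],
  [[-9,85,0],[0,0,0],80],
  [[-12,115,5],[0,0,0.005],80],
  [[-15,145,10],[0,0,0.005],80],
  [[-19,175,16],[0,0,0.01],80],
  [[-22,205,22],[0,0,0.01],80],
  [[-26,235,28],[0,0,0.01],80],
  [[-29,265,34],[0,0,0.01],80],
  [[-32,290,40],[0,-0.002,0.01],80],
  [[-33,300,41],[0,-0.002,0.01],80],
  [[-33,300,41],[0,-0.002,0.01],80],
])

```text
clock: 28.02
eef_pos: [0.5185, -0.0309, 0.2183]
tool_rot: [0.049, 0.999, 0.0, -0.002]
ft_force: [0.2, -0.5, 0.1]
grip_width: 0.0801
```

Emit:
send_rows([
  [[0,0,0],[0,0,0],80],
  [[0,0,0],[0,0,0],80],
  [[0,0,0],[0,0,0],80],
])

```text
clock: 28.27
eef_pos: [0.5182, -0.0321, 0.2182]
tool_rot: [0.049, 0.999, 0.0, -0.002]
ft_force: [0.3, -0.4, 0.9]
grip_width: 0.0798
```

```bash
python3 - <<'E'
from h import *
o=readout.get_obs();c=get_calibration("wrist");im=camera("wrist");print(o["eef_pos"])
g=cv2.cvtColor(im,cv2.COLOR_RGB2GRAY);u,v=proj(c,(.5702,-.0326,.052));print("expect",u,v)
x0,y0,S=int(u)-14,int(v)-14,8
a=cv2.resize(g[y0:y0+29,x0:x0+29],None,fx=S,fy=S,interpolation=cv2.INTER_CUBIC)
t,b=cv2.threshold(a,0,255,cv2.THRESH_OTSU+cv2.THRESH_BINARY_INV)
for k in cv2.findContours(b,0,2)[0]:
    A=cv2.contourArea(k)/64
    if A>15:
        q=cv2.minAreaRect(k)[0];p=((q[0]+.5)/S-.5+x0,(q[1]+.5)/S-.5+y0);X=ray(c,*p,.052);d=X-[.6296,-.0291,.052];print(A,p,X,"out by",-d@[np.cos(.058),np.sin(.058),0])
E
```

```text
[ 0.51824709 -0.03207941  0.21817211]
expect 262.0656790100839 245.59483197019665
154.359375 (260.74500274658203, 248.3400001525879) [ 0.57281145 -0.0340538   0.052     ] out by 0.05698022028481986
```

The wrist view gives the tray out by 57.0 mm. The hook-tip figure is 61.5 mm, less 2.5 mm slack and about 0.8 mm slip in the grip, so about 58 mm. These agree within calibration error. The forces on unloading never went to the pushing side, and the back-off was 2 mm against 5 mm of clearance in the hole, so the tray was not pushed back. I hand in.

```bash
python3 -c "
from workcell import order,readout
print(readout.get_obs()['ft_force']);print(order.job_done())"
```

```text
[-0.30369954 -0.3583986   0.13637743]
the job is handed in; nothing more can be done
None
```

The tray is out against its stop, the hook is back upright on the mat and released, and the job is handed in (last clock reading 28.3 s of 67 s). No verdict is reported, so this rests on my own checks.

**What I did:** I took the largest hook off the mat, put its tip through the tab hole without contact force, and drew the tray out in small steps at about 5–6 N. At the stop the pull rose to 12.2 N with no further movement, the highest value read at the end of a step. I then re-centred the tip, lifted it out, set the hook down where it had stood and moved the arm clear.

**Last checks:**
- **Hook:** the handle measures (0.461, -0.330) m, about 1 mm from where it started and well inside the mat limits. It looked upright in the picture.
- **Bystanders:** socket_a looked undisturbed, and I saw nothing else moved. I did not measure the bystanders one by one.
- **Contact:** the gripper is open and clear, with wrist force below 0.5 N.

**Where the readings disagree:** tray travel comes out at 57.0 mm from the wrist camera and about 58 mm from the hook-tip motion. A coarse side view put the hole about 3 mm short of the expected position. I put this down to calibration error, because the rise in force was clear and the unloading forces gave no sign that the tray was pushed back. If the criterion's joint value is counted from the tray's starting position, the wrist figure clears the 56 mm limit by only 1 mm.

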